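# Fit the dial thermometer in the water bath's cover

### The job

Fit the dial thermometer to the water bath: take it out of the tube rack, pass its stem down through the thermometer port in the bath's cover, and lower it, without letting it drop, until its flange rests fully home on the port. Leave it standing there upright with the dial on top. Do not disturb the test tubes in the rack or the beaker, wash bottle and flask on the bench.

Things in the scene. Friction and masses are not known exactly. Their poses are not given: they have to be found in the camera images.
- thermometer: stainless dial thermometer, 146 mm long, ~0.13 kg, hanging upright in a rack hole, dial on top. Origin: middle of the round dial case (46 mm diameter, 16 mm thick), where it is gripped; z up along the stem axis. Below the origin: neck 14 mm wide from 8 to 24 mm, hexagon nut 23 mm to 34 mm, flange 24 mm wide to 38 mm, then stem 8 mm diameter, 100 mm long, round end. Yaw does not matter
- flange_seat (a point): centre of the underside of the thermometer's flange, on the stem axis, 38 mm below the middle of the dial case and 30 mm below the case's underside (room for fingertips); this face rests on the rack's top at the start and comes to rest on the port
- stem_tip (a point): lower end of the thermometer's stem, on its axis, 100 mm below the flange's underside and 138 mm below the middle of the dial case
- port_mouth (a point): centre of the top face of the bath's thermometer port: an upright round brass bush, 29 mm outside diameter on a 38 mm foot, standing 15 mm above the flat cover, top 157 mm above the bench. z up, along the hole. Through hole 12.4 mm diameter, 15 mm long, with a 45 degree flare to 18.4 mm at the top; below it is the empty tank, over 100 mm deep. Fixed with the bath
- bath: fixed bench-top water bath, white casing 240 (own x) by 300 mm (own y), console 40 mm deep on its +x side, flat steel cover at 142 mm. Origin under the casing's middle, z up. The port is at own x 0, y +85 mm. Flat steel rings 164 mm across with a black knob (top at 168 mm), centred at y -50 mm, are not the port. It stands left or right of the robot's centre line; yaw varies
- rack: fixed white test-tube rack, 62 (own x) by 250 mm (own y), 115 mm high; origin under its middle, z up; place and yaw vary. Five 18 mm square holes in a row at own y -92, -46, 0, 46, 92 mm: the thermometer hangs by its flange in one, three hold test tubes, one is empty. Gripping the dial with the fingers closing along the rack's own x keeps clear of the tubes
- tube0: bystander: capped glass test tube standing in a rack hole, 16 mm diameter, 125 mm long, white cap 19 mm diameter, top 131 mm above the bench (below the dial); origin half-way up its length
- tube1: bystander: another such test tube in the rack
- tube2: bystander: another such test tube in the rack
- beaker: bystander: empty glass beaker, 76 mm diameter, 96 mm high, on the bench beyond the work; origin at the centre of its underside
- wash_bottle: bystander: white plastic wash bottle with a bent spout, 62 mm diameter, 190 mm high, far to the left; origin at the centre of its underside
- flask: bystander: stoppered conical glass flask, 82 mm diameter, 140 mm high, far to the right; origin at the centre of its underside
There are look-alikes about, which are no part of the job. There is more than one size of the thermometer; the one meant has the size given above.

How it is judged:
By the outcome, as a careful person would: the job done as asked, in the order asked, and still so for the second after the job is handed in, with the robot touching nothing.
It also fails if it takes over 48 s, if anything falls off the work surface, if the arm or the gripper's body presses on something with over 40 N, if the wrist force passes 120 N, or if a joint passes its speed limit or range.

### The arm

A 7-joint arm with a two-finger parallel gripper is mounted at the origin on the work surface. World frame = base frame: x ahead of the robot, y to its left, z up, the work surface at z = 0. Lengths are in m, angles in rad, forces in N, time in s.
With the tool pointing down it reaches from about 0.425 to 0.875 m from the base axis. Payload 4.7 kg.
Tool frame: the origin (TCP) lies on the centre line of the jaws, within the pads' length; the fingertips stand ahead of it and the grasp point (between the pads) lies 2 mm behind it (nose_length is the z of the fingertips in the tool frame, in m); z points along the fingers, y is the line along which they close (so a half turn about z gives the same grasp; the last joint's range is limited). The gripper opens to 87 mm and grips with 3 to 60 N. Pads are 19 mm wide; open, the fingers measure 117 mm over their backs; the gripper's body (75 mm by 190 mm) begins 51 mm behind the grasp point.
Start: joints at [-1.203, 0.321, -0.07, 1.45, 0.023, 1.371, -0.057], TCP at [0.225, 0.61, 0.24] pointing down, gripper open.
Joint ranges: [-2.86, 2.86], [-0.3, 2.09], [-1.38, 1.24], [0.06, 2.45], [-1.56, 4.7], [0.09, 2.05], [-2.69, 2.69]. Speed limits (rad/s): [2.57, 2.57, 3.14, 3.14, 3.14, 3.14, 3.14].

### API

Orientations are given as a rotation vector (axis times angle).
In Python, from bench import * gives the robot as it stands.
- The arm moves only by the tool send_rows, never from a script. Its arguments are lists of equal length, an entry for each row: "xyz": the shift along the tool's x, y, z in mm, a list of three; "dr": the turn, a rotation vector about the tool's x, y, z in rad, a list of three. A call has exactly 10 rows; each row is the pose to reach, as a shift and turn from the pose commanded when the call began, along the tool's axes at that moment; what a row does not reach only later rows make up. A row lasts 1/12 s, in which the tool goes at most 41.7 mm and 7.16 degrees, less where a joint would pass 70% of its speed; a pose out of reach is approached as far as the arm can. A call with a gripper value outside its range is refused whole. "jaw" is the finger opening in mm, from 0 to 87, set as the call begins (left out, the last holds). The fingers move at their own pace and stop on an object; "grip_force" is the grip in N (left out, the last holds). Time passes only in rows, so rows that repeat a pose let the fingers close, or fill a call up. It gives the time, the measured TCP pose, the force, the opening and the grip force at its end, in the units of the state.
- get_state(): the state, without advancing time (a new reading comes with each control period).
- get_image(name): name is "side" or "top"; returns the picture (420x560x3 uint8, red, green, blue); there is no depth.
- calibration(name): a dict with "vfov" (degrees; the focal length in pixels is half the picture's height over the tangent of half this angle, whatever the lens; pixels are square), "cx", "cy" (the principal point, pixels), "k1" (the pictures are not rectified: a ray, as slopes to the right and down, at radius r is drawn at 1 + k1 r^2 times it, then the intrinsics apply), "rvec" (rotation vector, rad) and "tvec" (3), from world to camera coordinates, as OpenCV has them. Camera axes: x right, y down, z forward; pixel columns grow to the right and rows downward; lengths in m; the calibration is good to about 2 mm. A picture is of the moment at which its call begins. calibration takes no time and is no camera call.
- close_job(): hands the job in; it is judged then, once.
The state is a dict: "time": time; "joint_positions": joint angles; "qd": joint speeds; "joint_torque": joint torques, N m; "position": TCP position; "tool_rot": TCP orientation; "ft_force": force on the tool from outside, world axes, zero at the start; "torque": the same for the moment, N m; "grip_width": opening from 0.0 (shut) to 1.0 (fully open); "grip_force": force on a finger pad.
Only numpy, scipy, OpenCV 4.12 (cv2) and the standard library are available. Lean on these libraries where they do the work, as an engineer would, in place of code of your own. Each camera call takes 0.05 s, during which the arm holds its last target. There are 200 camera calls.

## Working session

There is one attempt and no reset: what is moved stays moved. The work goes in short steps, Python scripts to look and compute and a tool call to move; the robot and the scene stay as the last step left them, time stands still between calls to the robot, and variables do not carry over. Pictures are saved under pics/ and viewed, at most 10 in all, crops included, and the job is handed in when it is done.

Besides the shell and the picture viewer there is one more tool, called after ">>>" by a JSON object that holds its "fn" and its "kwargs", one argument or row to a line. send_rows: Moves the arm, as the interface text tells. Its arguments: {"type":"object","properties":{"xyz":{"type":"array"},"dr":{"type":"array"},"jaw":{"type":"number"},"grip_force":{"type":"number"}},"required":["xyz","dr"]}

```bash
mkdir -p pics; ls
cat > h.py <<'E'
import numpy as np, cv2
from bench import *
def cam(n):
    c=calibration(n); f=210/np.tan(np.radians(c["vfov"])/2)
    R=cv2.Rodrigues(np.array(c["rvec"],float))[0]; t=np.array(c["tvec"],float); return c,f,R,t
def ray(n,u,v):
    c,f,R,t=cam(n); d=np.array([(u-c["cx"])/f,(v-c["cy"])/f]); s=d.copy()
    for _ in range(30): s=d/(1+c["k1"]*(s@s))
    return -R.T@t, R.T@np.array([s[0],s[1],1.])
def onz(n,u,v,z):
    o,d=ray(n,u,v); return o+d*(z-o[2])/d[2]
def proj(n,p):
    c,f,R,t=cam(n); q=R@np.array(p,float)+t; s=q[:2]/q[2]; s=s*(1+c["k1"]*(s@s)); return s*f+[c["cx"],c["cy"]]
def two(u1,v1,u2,v2,a="side",b="top"):
    o,d=ray(a,u1,v1);p,e=ray(b,u2,v2); d/=np.linalg.norm(d);e/=np.linalg.norm(e)
    k=np.linalg.lstsq(np.c_[d,-e],p-o,rcond=None)[0]; A=o+k[0]*d;B=p+k[1]*e
    return (A+B)/2,np.linalg.norm(A-B)
def save(n,name):
    im=get_image(n); cv2.imwrite(f"pics/{name}.png",im[:,:,::-1]); return im
E
python3 - <<'E'
from h import *
for n in("side","top"):
    save(n,n+"0"); o,d=ray(n,280,210); print(n,o,d,cam(n)[1])
print(get_state())
E
```

```text
pics
side [-0.42487206 -1.07000507  1.35662419] [ 0.53077111  0.55635716 -0.63948393] 505.2153464134571
top [ 0.50670698 -0.01232398  2.07139458] [ 0.03987386 -0.00328836 -0.99929312] 500.53126217513403
{'time': 0.1, 'joint_positions': array([-1.20285822,  0.32175737, -0.07007529,  1.45153518,  0.0225991 ,
        1.37078398, -0.05691425]), 'qd': array([-0.00017773, -0.00297181,  0.00138398, -0.00426893, -0.0002797 ,
        0.00043593, -0.00214182]), 'joint_torque': array([ 5.99714190e-05, -4.92570198e+01, -4.05913582e-01, -3.13401389e+01,
       -6.43122476e-02,  3.94118449e-02,  5.97214898e-05]), 'position': array([0.22511712, 0.60928899, 0.2385742 ]), 'tool_rot': array([-5.52869853e-01, -3.09235132e+00,  2.64612884e-03]), 'ft_force': array([ 0.33439223, -0.08062016, -0.06471126]), 'torque': array([ 0.02582631, -0.01466196,  0.01642047]), 'grip_force': 0.0, 'grip_width': 1.0027176938574978}
```

View pics/side0.png

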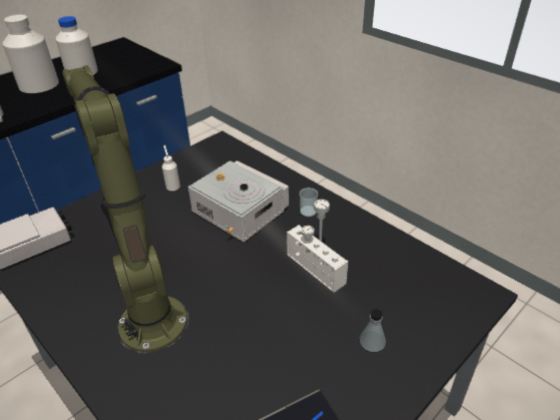

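View pics/top0.png

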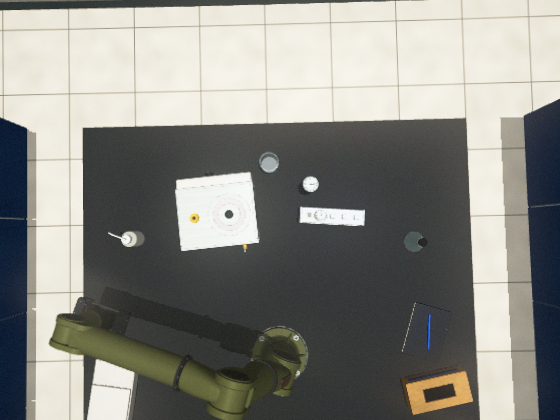

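The side view shows the brass port at (220,178). One dial sits over the rack at (308,231) and another larger one at (321,206). In the top view the port is at (194,218), with dials at (320,215) in the rack and (310,184) off it. I'll enlarge both views to tell the dials apart.

Run:
```python
from h import *
a=cv2.imread("pics/side0.png")[185:295,270:360]; b=cv2.imread("pics/top0.png")[170:235,290:375]
A=cv2.resize(a,None,fx=4.4,fy=4.4,interpolation=2);B=cv2.resize(b,None,fx=4.6,fy=4.6,interpolation=2)
H=max(A.shape[0],B.shape[0]);p=lambda x:cv2.copyMakeBorder(x,0,H-x.shape[0],0,0,0)
cv2.imwrite("pics/c1.png",np.hstack([p(A),p(B)]))
for s,t in(((308,231),(320,215)),((321,206),(310,184)),((220,178),(194,218))): print(two(*s,*t))
# port by brass mask
for n in("side","top"):
    im=cv2.imread(f"pics/{n}0.png");h=cv2.cvtColor(im,cv2.COLOR_BGR2HSV)
    m=cv2.inRange(h,(12,110,90),(32,255,255));k,l,s,c=cv2.connectedComponentsWithStats(m)
    print(n,[(s[i].tolist(),c[i].round(1).tolist()) for i in range(1,k) if s[i,4]>15])
```

```text
(array([ 0.56221825, -0.17314911,  0.1496625 ]), np.float64(0.004333160649218423))
(array([ 0.67811553, -0.13432961,  0.17421438]), np.float64(0.001465887224734435))
(array([0.56066501, 0.31442043, 0.13733983]), np.float64(0.00013229081084982337))
side [([217, 174, 7, 6, 36], [219.9, 176.5]), ([227, 227, 6, 6, 18], [229.7, 229.7])]
top [([190, 214, 9, 9, 60], [194.1, 217.9]), ([243, 244, 4, 5, 16], [244.7, 245.8]), ([406, 371, 67, 44, 1618], [438.6, 392.1])]
```

View pics/c1.png

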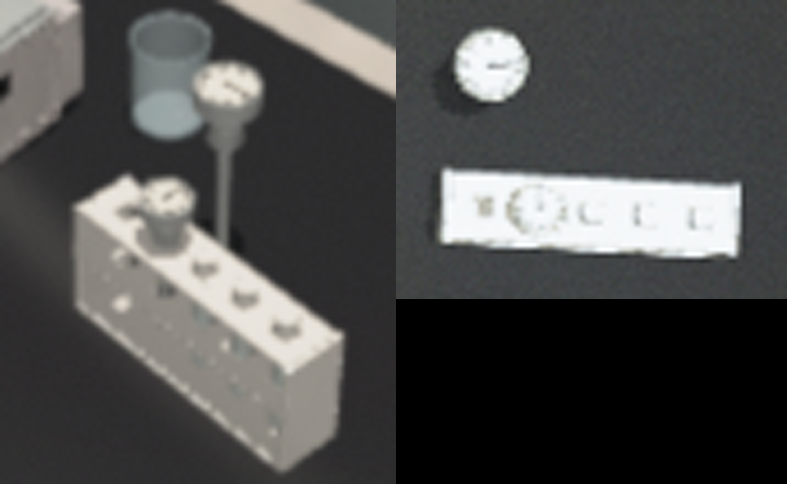

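The crop compares three rounds. The dial in the rack, side (308,230) and top (321,215), is about 12.4 px across, or 47 mm, and its flange sits on the rack top, so it fits the 46 mm case. The free-standing dial, side (321,205) and top (310,184), is about 58 mm on a longer stem, so it is the look-alike. The ring with the black knob is not the port, and the brass bush at top (194,218) is.

Run:
```python
from h import *
im=cv2.imread("pics/top0.png");g=cv2.cvtColor(im,cv2.COLOR_BGR2GRAY)
m=np.zeros_like(g);m[198:235,292:372]=g[198:235,292:372]>140
m=cv2.morphologyEx(m,cv2.MORPH_CLOSE,np.ones((5,5)))
c=max(cv2.findContours(m,0,1)[0],key=cv2.contourArea);r=cv2.minAreaRect(c);print(r)
P=np.array([onz("top",u,v,.115)[:2] for u,v in cv2.boxPoints(r)]);print(P.round(4));C=P.mean(0)
e=[P[1]-P[0],P[2]-P[1]];e.sort(key=np.linalg.norm);print([np.linalg.norm(x) for x in e],C)
L=e[1]/np.linalg.norm(e[1]);L*=np.sign(L[1]);print("rack yaw deg",np.degrees(np.arctan2(-L[0],L[1])))
for k in(46,92):print("hole",k,C+L*k/1000)
print("dial top",onz("top",320.9,215.4,.161),"side",onz("side",307.5,229.8,.161))
print("port",onz("top",194.1,217.9,.155),onz("side",219.9,176.5,.155), "px of port", proj("side",onz("top",194.1,217.9,.157)))
s=get_state();print(s["position"],cv2.Rodrigues(s["tool_rot"])[0].round(3)); import bench; print([x for x in dir(bench) if 'nose' in x], getattr(bench,'nose_length',None))
a=cv2.imread("pics/side0.png")[165:190,205:235]; b=im[205:230,180:210]
cv2.imwrite("pics/c2.png",np.hstack([cv2.resize(x,(390,325),interpolation=0) for x in(a,b)]))
```

```text
((331.86187744140625, 216.12429809570312), (64.59480285644531, 16.135560989379883), 3.012787342071533)
[[ 0.5343 -0.0925]
 [ 0.5972 -0.0974]
 [ 0.5781 -0.3487]
 [ 0.5153 -0.3434]]
[np.float64(0.06308927004386655), np.float64(0.2520054934161866)] [ 0.55621591 -0.22051766]
rack yaw deg -4.342742695971062
hole 46 [ 0.55969915 -0.17464973]
hole 92 [ 0.56318239 -0.1287818 ]
dial top [ 0.55873219 -0.17408711  0.161     ] side [ 0.55801798 -0.17738148  0.161     ]
port [0.56049587 0.31109015 0.155     ] [0.55274506 0.30264141 0.155     ] px of port [220.04994038 174.48955965]
[0.22511712 0.60928899 0.2385742 ] [[-0.938  0.346 -0.   ]
 [ 0.346  0.938 -0.002]
 [-0.    -0.002 -1.   ]]
['nose_length'] 0.017
```

View pics/c2.png

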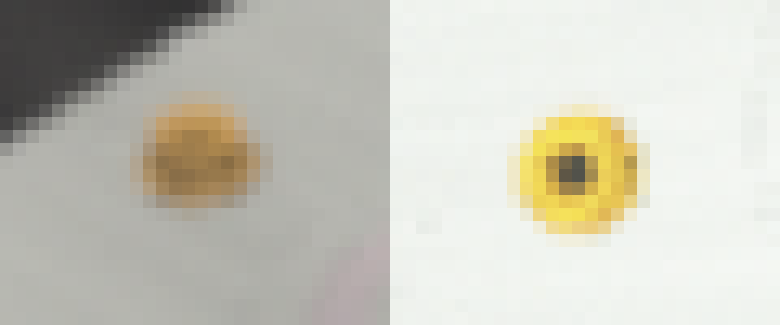

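The hole is at top (193.5,217.4), and the bush top in the side view is near (219.6,174.5). That puts the port at about (0.5625, 0.313) and the dial at about (0.560, -0.1735). The rack yaw is -4.3°. Setting out now.

>>> {"fn": "send_rows", "kwargs": {
  "xyz": [
    [-30,-24,-2],
    [-60,-48,-4],
    [-90,-72,-6],
    [-120,-96,-8],
    [-150,-120,-10],
    [-180,-144,-12],
    [-210,-168,-14],
    [-240,-192,-16],
    [-270,-216,-18],
    [-300,-240,-20]
  ],
  "dr": [
    [0,0,0.065],
    [0,0,0.13],
    [0,0,0.195],
    [0,0,0.26],
    [0,0,0.325],
    [0,0,0.39],
    [0,0,0.455],
    [0,0,0.52],
    [0,0,0.585],
    [0,0,0.65]
  ],
  "jaw": 87
}}

```text
time: 0.93
position: [0.4239, 0.2787, 0.2594]
tool_rot: [-1.516, -2.752, 0.0]
ft_force: [1.1, 0.9, 0.7]
grip_width: 0.999
grip_force: 0.0
```

```bash
cat >> h.py <<'E'
def to(x,y,z,yawy=None):
    "needed tool-frame shift (mm) and dr; yawy=target tool-y azimuth, deg"
    s=get_state();R=cv2.Rodrigues(s["tool_rot"])[0];d=R.T@(np.array([x,y,z])-s["position"])*1000
    T=R
    if yawy is not None:
        a=np.radians(yawy);ty=np.array([np.cos(a),np.sin(a),0]);tz=np.array([0,0,-1.]);T=np.c_[np.cross(ty,tz),ty,tz]
    print("t",round(s["time"],2),"pos",s["position"].round(4),"shift",d.round(1),"dr",cv2.Rodrigues(R.T@T)[0].ravel().round(3),"f",s["ft_force"].round(2),"w",round(s["grip_width"]*87,1),"gf",round(s["grip_force"],1),"q",s["joint_positions"].round(2))
E
python3 -c "
from h import *
to(.56,-.1735,.26,-4.3)"
```

```text
t 0.93 pos [0.4239 0.2787 0.2594] shift [-455.  -126.7   -0.6] dr [-0.    -0.     0.639] f [1.13 0.86 0.73] w 86.9 gf 0.0 q [-0.86  0.    0.22  1.78 -0.    1.36 -0.07]
```

>>> {"fn": "send_rows", "kwargs": {
  "xyz": [
    [-38,-11,0],
    [-76,-21,0],
    [-114,-32,0],
    [-152,-42,0],
    [-190,-53,0],
    [-228,-63,0],
    [-266,-74,0],
    [-304,-85,0],
    [-342,-95,0],
    [-380,-106,0]
  ],
  "dr": [
    [0,0,0.064],
    [0,0,0.128],
    [0,0,0.192],
    [0,0,0.256],
    [0,0,0.32],
    [0,0,0.384],
    [0,0,0.448],
    [0,0,0.512],
    [0,0,0.576],
    [0,0,0.639]
  ]
}}

```text
time: 1.77
position: [0.5382, -0.0985, 0.2595]
tool_rot: [-2.303, -2.137, -0.001]
ft_force: [0.6, 0.8, -0.2]
grip_width: 0.996
grip_force: 0.0
```

```bash
python3 -c "
from h import *
to(.56,-.1735,.23,-4.3)"
```

```text
t 1.77 pos [ 0.5382 -0.0985  0.2595] shift [-73.2  27.3  29.4] dr [ 0.    -0.001  0.   ] f [ 0.62  0.8  -0.16] w 86.6 gf 0.0 q [-0.46  0.09  0.63  1.7  -0.06  1.37  0.11]
```

>>> {"fn": "send_rows", "kwargs": {
  "xyz": [
    [-12,5,0],
    [-24,9,0],
    [-36,14,0],
    [-48,18,5],
    [-60,23,12],
    [-68,25,20],
    [-73,27,26],
    [-73,27,30],
    [-73,27,30],
    [-73,27,30]
  ],
  "dr": [
    [0,0,0],
    [0,0,0],
    [0,0,0],
    [0,0,0],
    [0,0,0],
    [0,0,0],
    [0,0,0],
    [0,0,0],
    [0,0,0],
    [0,0,0]
  ]
}}

```text
time: 2.6
position: [0.5598, -0.1705, 0.2293]
tool_rot: [-2.298, -2.141, -0.0]
ft_force: [-0.1, -0.3, -1.0]
grip_width: 0.996
grip_force: 0.0
```

Run:
```python
from h import *
to(.56,-.1735,.151,-4.3)
im=save("side","s1")
p=get_state()["position"]; print("tcp px",proj("side",p),"tip mid",proj("side",p-[0,0,.017]))
cv2.imwrite("pics/s1c.png",cv2.resize(im[150:270,250:380,::-1],None,fx=5,fy=5,interpolation=2))
```

```text
t 2.6 pos [ 0.5598 -0.1705  0.2293] shift [-3.   0.5 78.3] dr [-0.001 -0.001  0.004] f [-0.11 -0.32 -1.02] w 86.6 gf 0.0 q [-0.34  0.22  0.69  1.65 -0.14  1.32  0.3 ]
tcp px [306.70731191 213.79666448] tip mid [306.64851721 217.53715402]
```

View pics/s1c.png

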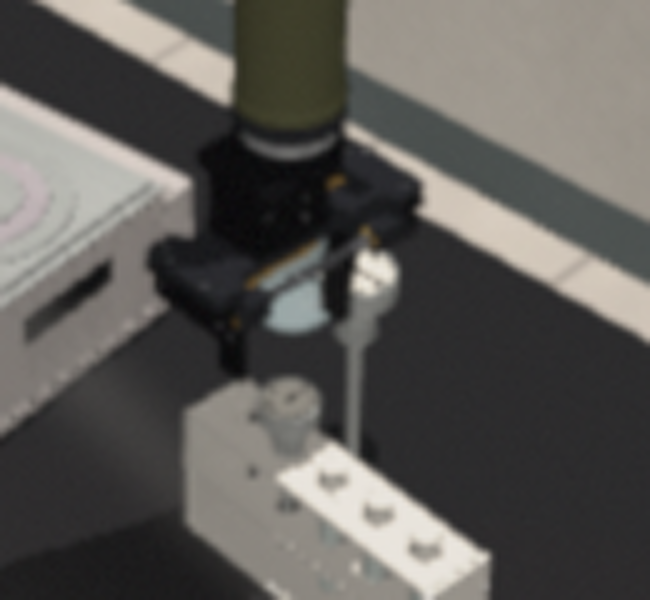

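The enlarged view shows the fingers straddling the rack dial, with its top at about side (307.7,229.1). The taller look-alike stands behind it at (324,204). I'll check clearance to the look-alike and refine the dial position.

Run:
```python
from h import *
print("lookalike",two(321.8,203.8,310.15,183.6)); print("dial",two(307.7,229.1,320.5,214.9),onz("side",307.7,229.1,.161),onz("top",320.5,214.9,.161))
print("port",two(219.6,174.5,193.5,217.4),onz("side",219.6,174.5,.157),onz("top",193.5,217.4,.157))
```

```text
lookalike (array([ 0.67953321, -0.13509201,  0.18410829]), np.float64(0.000791967925404185))
dial (array([ 0.56154339, -0.17353746,  0.15950612]), np.float64(0.002289768217332705)) [ 0.5612097 -0.1753775  0.161    ] [ 0.56067411 -0.17261539  0.161     ]
port (array([0.5617292 , 0.31403604, 0.15465235]), np.float64(0.001927284047808445)) [0.55912186 0.31202671 0.157     ] [0.56240635 0.31302095 0.157     ]
```

>>> {"fn": "send_rows", "kwargs": {
  "xyz": [
    [0,1,5],
    [-1,1,13],
    [-1,1,22],
    [-1,1,32],
    [-1,1,42],
    [-1,1,50],
    [-1,1,55],
    [-1,1,58],
    [-1,1,58],
    [-1,1,58]
  ],
  "dr": [
    [0,0,0],
    [0,0,0],
    [0,0,0],
    [0,0,0],
    [0,0,0],
    [0,0,0],
    [0,0,0],
    [0,0,0],
    [0,0,0],
    [0,0,0]
  ]
}}

```text
time: 3.48
position: [0.5609, -0.1727, 0.1717]
tool_rot: [2.3, 2.14, 0.0]
ft_force: [0.8, 0.1, 1.0]
grip_width: 1.001
grip_force: 0.0
```

```bash
python3 -c "
from h import *
to(.561,-.174,.152,-4.3)"
```

```text
t 3.48 pos [ 0.5609 -0.1727  0.1717] shift [-1.3  0.1 19.7] dr [0.    0.    0.003] f [0.79 0.07 1.04] w 87.0 gf 0.0 q [-0.32  0.27  0.68  1.72 -0.18  1.21  0.33]
```

Down to grasp height, then close gently.

>>> {"fn": "send_rows", "kwargs": {
  "xyz": [
    [0,0,4],
    [-1,0,8],
    [-1,0,12],
    [-1,0,16],
    [-1,0,19],
    [-1,0,20],
    [-1,0,20],
    [-1,0,20],
    [-1,0,20],
    [-1,0,20]
  ],
  "dr": [
    [0,0,0],
    [0,0,0],
    [0,0,0],
    [0,0,0],
    [0,0,0],
    [0,0,0],
    [0,0,0],
    [0,0,0],
    [0,0,0],
    [0,0,0]
  ]
}}

```text
time: 4.32
position: [0.5609, -0.1736, 0.1518]
tool_rot: [2.3, 2.14, 0.001]
ft_force: [0.3, 0.4, 0.5]
grip_width: 1.0
grip_force: 0.0
```

>>> {"fn": "send_rows", "kwargs": {
  "xyz": [
    [0,0,0],
    [0,0,0],
    [0,0,0],
    [0,0,0],
    [0,0,0],
    [0,0,0],
    [0,0,0],
    [0,0,0],
    [0,0,0],
    [0,0,0]
  ],
  "dr": [
    [0,0,0],
    [0,0,0],
    [0,0,0],
    [0,0,0],
    [0,0,0],
    [0,0,0],
    [0,0,0],
    [0,0,0],
    [0,0,0],
    [0,0,0]
  ],
  "jaw": 30,
  "grip_force": 20
}}

```text
time: 5.15
position: [0.5608, -0.1736, 0.1516]
tool_rot: [2.3, 2.14, 0.0]
ft_force: [1.1, 0.1, 0.1]
grip_width: 0.517
grip_force: 20.0
```

```bash
python3 -c "
from h import *
to(.561,-.174,.152,-4.3)"
```

```text
t 5.15 pos [ 0.5608 -0.1736  0.1516] shift [-0.4  0.2 -0.4] dr [ 0.    -0.     0.003] f [1.14 0.1  0.13] w 45.0 gf 20.0 q [-0.31  0.29  0.67  1.75 -0.19  1.18  0.34]
```

>>> {"fn": "send_rows", "kwargs": {
  "xyz": [
    [0,0,-3],
    [0,0,-9],
    [0,0,-16],
    [0,0,-24],
    [0,0,-33],
    [0,0,-43],
    [0,0,-54],
    [0,0,-66],
    [0,0,-78],
    [0,0,-90]
  ],
  "dr": [
    [0,0,0],
    [0,0,0],
    [0,0,0],
    [0,0,0],
    [0,0,0],
    [0,0,0],
    [0,0,0],
    [0,0,0],
    [0,0,0],
    [0,0,0]
  ],
  "grip_force": 30
}}

```text
time: 5.98
position: [0.5609, -0.1737, 0.2432]
tool_rot: [2.3, 2.14, 0.001]
ft_force: [0.3, 0.2, -1.4]
grip_width: 0.517
grip_force: 30.0
```

>>> {"fn": "send_rows", "kwargs": {
  "xyz": [
    [0,0,-12],
    [0,0,-25],
    [0,0,-38],
    [0,0,-51],
    [0,0,-64],
    [0,0,-77],
    [0,0,-88],
    [0,0,-96],
    [0,0,-100],
    [0,0,-100]
  ],
  "dr": [
    [0,0,0],
    [0,0,0],
    [0,0,0],
    [0,0,0],
    [0,0,0],
    [0,0,0],
    [0,0,0],
    [0,0,0],
    [0,0,0],
    [0,0,0]
  ]
}}

```text
time: 6.82
position: [0.5611, -0.1738, 0.3425]
tool_rot: [2.299, 2.139, 0.001]
ft_force: [-0.1, 0.3, -1.0]
grip_width: 0.514
grip_force: 30.0
```

Run:
```python
from h import *
to(.52,.07,.342,60)
im=save("side","s2")
p=get_state()["position"]; print("origin px",proj("side",p+[0,0,.002]),"tip",proj("side",p-[0,0,.136]))
cv2.imwrite("pics/s2c.png",cv2.resize(im[140:280,240:390,::-1],None,fx=4,fy=4,interpolation=2))
```

```text
t 6.82 pos [ 0.5611 -0.1738  0.3425] shift [240.2 -58.5   0.4] dr [ 1.000e-03  1.000e-03 -1.119e+00] f [-0.11  0.31 -1.  ] w 44.7 gf 30.0 q [-0.34  0.18  0.7   1.47 -0.11  1.54  0.28]
origin px [307.9632862  187.77550484] tip [307.42306517 219.370599  ]
```

View pics/s2c.png

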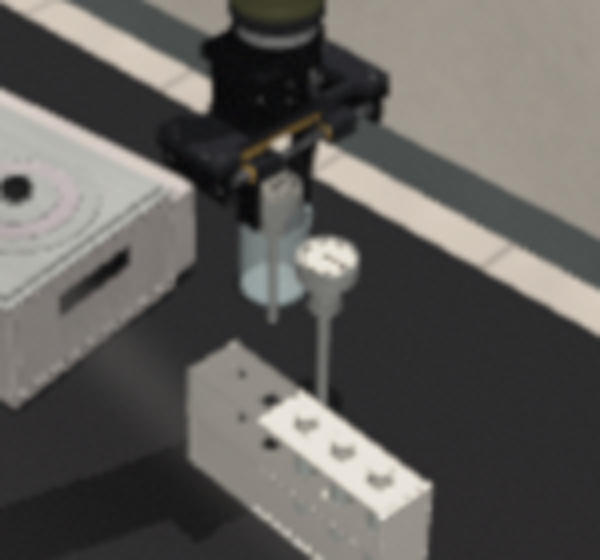

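The thermometer hangs straight in the jaws, with its stem end at side (308,219.5) against a predicted (307.4,219.4). The tubes are undisturbed and the rack hole is empty. Carrying it to the port.

>>> {"fn": "send_rows", "kwargs": {
  "xyz": [
    [6,0,0],
    [18,-1,0],
    [36,-3,0],
    [60,-4,0],
    [88,-6,0],
    [118,-9,0],
    [148,-11,0],
    [178,-13,0],
    [208,-15,0],
    [238,-17,0]
  ],
  "dr": [
    [0,0,0],
    [0,0,0],
    [0,0,0],
    [0,0,0],
    [0,0,0],
    [0,0,0],
    [0,0,0],
    [0,0,0],
    [0,0,0],
    [0,0,0]
  ]
}}

```text
time: 7.7
position: [0.5601, 0.067, 0.3408]
tool_rot: [-2.299, -2.14, 0.001]
ft_force: [-0.1, 0.0, -0.6]
grip_width: 0.517
grip_force: 30.0
```

>>> {"fn": "send_rows", "kwargs": {
  "xyz": [
    [30,-2,0],
    [60,-4,0],
    [90,-7,0],
    [120,-9,0],
    [150,-11,0],
    [180,-13,0],
    [208,-15,0],
    [230,-17,0],
    [242,-18,0],
    [247,-18,0]
  ],
  "dr": [
    [0,0,0],
    [0,0,0],
    [0,0,0],
    [0,0,0],
    [0,0,0],
    [0,0,0],
    [0,0,0],
    [0,0,0],
    [0,0,0],
    [0,0,0]
  ]
}}

```text
time: 8.53
position: [0.5593, 0.3156, 0.3401]
tool_rot: [-2.295, -2.144, 0.003]
ft_force: [0.2, -0.1, -1.7]
grip_width: 0.515
grip_force: 30.0
```

```bash
python3 -c "
from h import *
to(.562,.313,.308,-4.3)"
```

```text
t 8.53 pos [0.5593 0.3156 0.3401] shift [-2.3  2.9 32.1] dr [-0.002  0.001  0.007] f [ 0.16 -0.13 -1.67] w 44.8 gf 30.0 q [-0.84  0.29  0.38  1.32 -0.11  1.56 -0.55]
```

>>> {"fn": "send_rows", "kwargs": {
  "xyz": [
    [0,1,2],
    [-1,2,6],
    [-1,2,11],
    [-1,2,17],
    [-1,2,23],
    [-1,2,27],
    [-1,2,29],
    [-1,2,30],
    [-1,2,30],
    [-1,2,30]
  ],
  "dr": [
    [0,0,0],
    [0,0,0],
    [0,0,0],
    [0,0,0],
    [0,0,0],
    [0,0,0],
    [0,0,0],
    [0,0,0],
    [0,0,0],
    [0,0,0]
  ]
}}

```text
time: 9.37
position: [0.5627, 0.3116, 0.3118]
tool_rot: [2.3, 2.14, 0.001]
ft_force: [-0.3, 0.0, -1.9]
grip_width: 0.517
grip_force: 30.0
```

Run:
```python
from h import *
to(.562,.313,.193,-4.3)
im=save("side","s3")
p=get_state()["position"]; print("tip pred px",proj("side",p-[0,0,.136]),"tip vert scale",proj("side",p-[0,0,.146]), "port px",proj("side",[.562,.313,.157]))
cv2.imwrite("pics/s3c.png",cv2.resize(im[140:195,185:255,::-1],None,fx=10,fy=10,interpolation=2))
```

```text
t 9.37 pos [0.5627 0.3116 0.3118] shift [  1.3  -0.8 118.8] dr [ 0.    -0.     0.003] f [-0.32  0.02 -1.9 ] w 45.0 gf 30.0 q [-0.84  0.29  0.38  1.37 -0.11  1.5  -0.54]
tip pred px [219.90580089 170.37068272] tip vert scale [220.14268385 172.38249472] port px [219.99565806 174.10486829]
```

View pics/s3c.png

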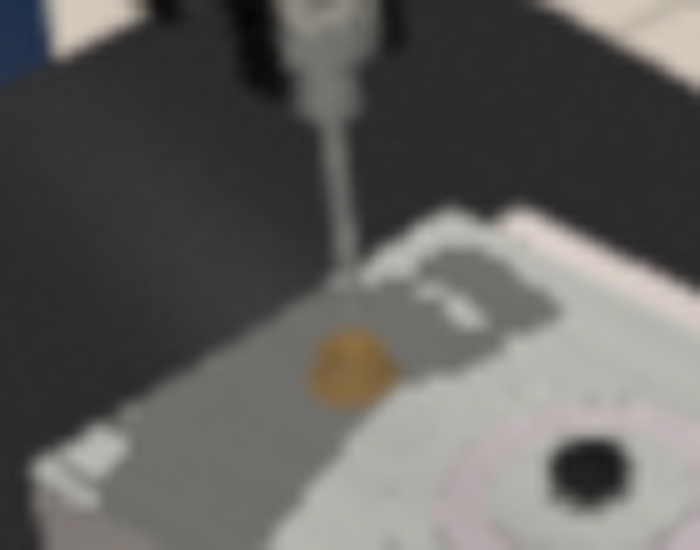

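The view shows the stem end at about (219.1,170) directly above the bush at (219.6,174.5). It lines up within a pixel, so I'll lower gently and watch the force.

>>> {"fn": "send_rows", "kwargs": {
  "xyz": [
    [0,-1,3],
    [0,-1,6],
    [1,-1,9],
    [1,-1,12],
    [1,-1,14],
    [1,-1,16],
    [1,-1,18],
    [1,-1,20],
    [1,-1,22],
    [1,-1,22]
  ],
  "dr": [
    [0,0,0],
    [0,0,0],
    [0,0,0],
    [0,0,0],
    [0,0,0],
    [0,0,0],
    [0,0,0],
    [0,0,0],
    [0,0,0],
    [0,0,0]
  ]
}}

```text
time: 10.25
position: [0.5615, 0.3125, 0.289]
tool_rot: [-2.3, -2.14, 0.001]
ft_force: [0.0, 0.1, -1.9]
grip_width: 0.519
grip_force: 30.0
```

```bash
python3 -c "
from h import *
to(.562,.313,.193,-4.3);print(get_state()['torque'])"
```

```text
t 10.25 pos [0.5615 0.3125 0.289 ] shift [ 0.6  0.5 96. ] dr [-0.001  0.     0.003] f [ 0.02  0.14 -1.89] w 45.2 gf 30.0 q [-0.84  0.3   0.37  1.41 -0.11  1.46 -0.54]
[-0.14208983  0.03433757 -0.00253489]
```

>>> {"fn": "send_rows", "kwargs": {
  "xyz": [
    [0,0,1],
    [0,0,2],
    [0,0,4],
    [0,0,5],
    [0,0,7],
    [0,0,8],
    [0,0,10],
    [0,0,11],
    [0,0,12],
    [0,0,12]
  ],
  "dr": [
    [0,0,0],
    [0,0,0],
    [0,0,0],
    [0,0,0],
    [0,0,0],
    [0,0,0],
    [0,0,0],
    [0,0,0],
    [0,0,0],
    [0,0,0]
  ]
}}

```text
time: 11.08
position: [0.5616, 0.3125, 0.2773]
tool_rot: [-2.3, -2.14, 0.0]
ft_force: [0.5, -0.9, -1.4]
grip_width: 0.517
grip_force: 30.0
```

Run:
```python
from h import *
to(.562,.313,.193,-4.3);print(get_state()['torque'])
im=save("side","s4")
cv2.imwrite("pics/s4c.png",cv2.resize(im[140:195,185:255,::-1],None,fx=10,fy=10,interpolation=2))
```

```text
t 11.08 pos [0.5616 0.3125 0.2773] shift [ 0.5  0.4 84.3] dr [-0.     0.     0.003] f [ 0.55 -0.92 -1.44] w 45.0 gf 30.0 q [-0.84  0.3   0.37  1.43 -0.11  1.44 -0.54]
[-0.10685268  0.04936333  0.0024198 ]
```

View pics/s4c.png

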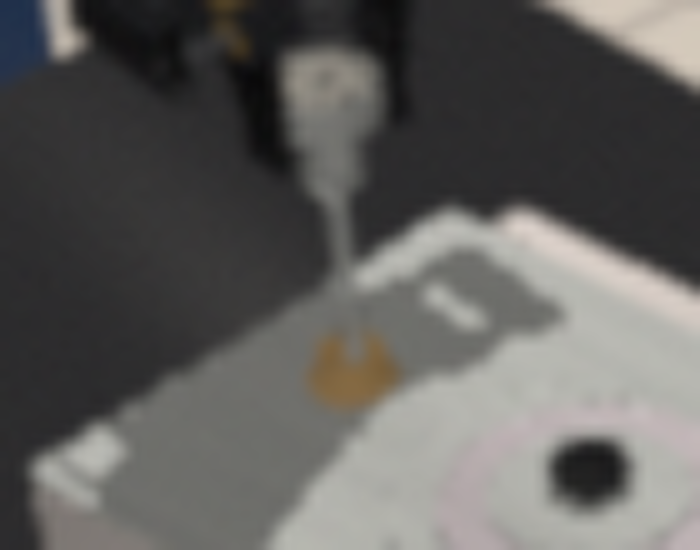

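The stem enters the middle of the bush at crop (352,350), and the tip is 16 mm deep with almost no force. Lowering on.

>>> {"fn": "send_rows", "kwargs": {
  "xyz": [
    [0,0,3],
    [0,0,7],
    [0,0,12],
    [0,0,17],
    [0,0,22],
    [0,0,27],
    [0,0,32],
    [0,0,36],
    [0,0,39],
    [0,0,40]
  ],
  "dr": [
    [0,0,0],
    [0,0,0],
    [0,0,0],
    [0,0,0],
    [0,0,0],
    [0,0,0],
    [0,0,0],
    [0,0,0],
    [0,0,0],
    [0,0,0]
  ]
}}

```text
time: 11.97
position: [0.5615, 0.3125, 0.2369]
tool_rot: [-2.3, -2.14, 0.001]
ft_force: [-0.1, 0.4, -1.8]
grip_width: 0.518
grip_force: 30.0
```

>>> {"fn": "send_rows", "kwargs": {
  "xyz": [
    [0,0,3],
    [0,0,7],
    [0,0,11],
    [0,0,16],
    [0,0,21],
    [0,0,26],
    [0,0,30],
    [0,0,34],
    [0,0,36],
    [0,0,36]
  ],
  "dr": [
    [0,0,0],
    [0,0,0],
    [0,0,0],
    [0,0,0],
    [0,0,0],
    [0,0,0],
    [0,0,0],
    [0,0,0],
    [0,0,0],
    [0,0,0]
  ]
}}

```text
time: 12.8
position: [0.5614, 0.3125, 0.2009]
tool_rot: [-2.3, -2.14, 0.002]
ft_force: [-0.1, 0.1, -1.9]
grip_width: 0.522
grip_force: 30.0
```

```bash
python3 -c "
from h import *
to(.562,.313,.193,-4.3);print(get_state()['torque'])"
```

```text
t 12.8 pos [0.5614 0.3125 0.2009] shift [0.6 0.6 7.9] dr [-0.001  0.001  0.003] f [-0.09  0.06 -1.92] w 45.4 gf 30.0 q [-0.84  0.33  0.37  1.54 -0.12  1.3  -0.53]
[-0.05759052  0.10460501 -0.01631938]
```

Seating should come 7.3 mm further down, because the grasp offset is 36.6 mm above the flange.

>>> {"fn": "send_rows", "kwargs": {
  "xyz": [
    [0,0,1],
    [0,0,2],
    [0,0,3],
    [0,0,4],
    [0,0,5],
    [0,0,5.5],
    [0,0,6],
    [0,0,6.3],
    [0,0,6.6],
    [0,0,6.6]
  ],
  "dr": [
    [0,0,0],
    [0,0,0],
    [0,0,0],
    [0,0,0],
    [0,0,0],
    [0,0,0],
    [0,0,0],
    [0,0,0],
    [0,0,0],
    [0,0,0]
  ]
}}

```text
time: 13.63
position: [0.5617, 0.3126, 0.1949]
tool_rot: [-2.3, -2.14, -0.0]
ft_force: [-0.7, 0.3, -1.1]
grip_width: 0.522
grip_force: 30.0
```

>>> {"fn": "send_rows", "kwargs": {
  "xyz": [
    [0,0,0.2],
    [0,0,0.3],
    [0,0,0.4],
    [0,0,0.5],
    [0,0,0.6],
    [0,0,0.7],
    [0,0,0.8],
    [0,0,0.8],
    [0,0,0.8],
    [0,0,0.8]
  ],
  "dr": [
    [0,0,0],
    [0,0,0],
    [0,0,0],
    [0,0,0],
    [0,0,0],
    [0,0,0],
    [0,0,0],
    [0,0,0],
    [0,0,0],
    [0,0,0]
  ]
}}

```text
time: 14.47
position: [0.5617, 0.3126, 0.1942]
tool_rot: [2.3, 2.14, 0.0]
ft_force: [0.3, 0.1, -2.0]
grip_width: 0.517
grip_force: 30.0
```

Not in contact yet, so I'll keep going in small steps.

>>> {"fn": "send_rows", "kwargs": {
  "xyz": [
    [0,0,0.1],
    [0,0,0.2],
    [0,0,0.3],
    [0,0,0.4],
    [0,0,0.5],
    [0,0,0.6],
    [0,0,0.7],
    [0,0,0.8],
    [0,0,0.8],
    [0,0,0.8]
  ],
  "dr": [
    [0,0,0],
    [0,0,0],
    [0,0,0],
    [0,0,0],
    [0,0,0],
    [0,0,0],
    [0,0,0],
    [0,0,0],
    [0,0,0],
    [0,0,0]
  ]
}}

```text
time: 15.3
position: [0.5617, 0.3126, 0.1936]
tool_rot: [-2.3, -2.14, -0.0]
ft_force: [-0.2, 0.7, 0.1]
grip_width: 0.514
grip_force: 30.0
```

>>> {"fn": "send_rows", "kwargs": {
  "xyz": [
    [0,0,0.1],
    [0,0,0.2],
    [0,0,0.3],
    [0,0,0.4],
    [0,0,0.5],
    [0,0,0.6],
    [0,0,0.6],
    [0,0,0.6],
    [0,0,0.6],
    [0,0,0.6]
  ],
  "dr": [
    [0,0,0],
    [0,0,0],
    [0,0,0],
    [0,0,0],
    [0,0,0],
    [0,0,0],
    [0,0,0],
    [0,0,0],
    [0,0,0],
    [0,0,0]
  ]
}}

```text
time: 16.13
position: [0.5617, 0.3127, 0.1935]
tool_rot: [-2.3, -2.14, -0.001]
ft_force: [-2.2, -1.1, 4.8]
grip_width: 0.517
grip_force: 30.0
```

The flange is seated: 4.8 N upward at z = 0.1935, against an expected 0.1936. Releasing gently.

>>> {"fn": "send_rows", "kwargs": {
  "xyz": [
    [0,0,0],
    [0,0,0],
    [0,0,0],
    [0,0,0],
    [0,0,0],
    [0,0,0],
    [0,0,0],
    [0,0,0],
    [0,0,0],
    [0,0,0]
  ],
  "dr": [
    [0,0,0],
    [0,0,0],
    [0,0,0],
    [0,0,0],
    [0,0,0],
    [0,0,0],
    [0,0,0],
    [0,0,0],
    [0,0,0],
    [0,0,0]
  ],
  "grip_force": 4
}}

```text
time: 16.97
position: [0.5619, 0.3128, 0.1934]
tool_rot: [-2.3, -2.14, -0.001]
ft_force: [-2.5, 0.1, 5.7]
grip_width: 0.523
grip_force: 4.0
```

>>> {"fn": "send_rows", "kwargs": {
  "xyz": [
    [0,0,0],
    [0,0,0],
    [0,0,0],
    [0,0,0],
    [0,0,0],
    [0,0,0],
    [0,0,0],
    [0,0,0],
    [0,0,0],
    [0,0,0]
  ],
  "dr": [
    [0,0,0],
    [0,0,0],
    [0,0,0],
    [0,0,0],
    [0,0,0],
    [0,0,0],
    [0,0,0],
    [0,0,0],
    [0,0,0],
    [0,0,0]
  ],
  "jaw": 75
}}

```text
time: 17.8
position: [0.5617, 0.3126, 0.1928]
tool_rot: [2.3, 2.14, 0.0]
ft_force: [-0.2, -0.1, -0.1]
grip_width: 0.861
grip_force: 0.0
```

>>> {"fn": "send_rows", "kwargs": {
  "xyz": [
    [0,0,-1],
    [0,0,-4],
    [0,0,-9],
    [0,0,-16],
    [0,0,-25],
    [0,0,-36],
    [0,0,-48],
    [0,0,-60],
    [0,0,-72],
    [0,0,-84]
  ],
  "dr": [
    [0,0,0],
    [0,0,0],
    [0,0,0],
    [0,0,0],
    [0,0,0],
    [0,0,0],
    [0,0,0],
    [0,0,0],
    [0,0,0],
    [0,0,0]
  ]
}}

```text
time: 18.63
position: [0.5619, 0.3126, 0.2786]
tool_rot: [2.3, 2.14, 0.002]
ft_force: [0.3, -0.5, 0.7]
grip_width: 0.862
grip_force: 0.0
```

>>> {"fn": "send_rows", "kwargs": {
  "xyz": [
    [-10,0,-10],
    [-25,0,-18],
    [-45,0,-22],
    [-70,0,-24],
    [-95,0,-24],
    [-120,0,-24],
    [-140,0,-24],
    [-150,0,-24],
    [-155,0,-24],
    [-155,0,-24]
  ],
  "dr": [
    [0,0,0],
    [0,0,0],
    [0,0,0],
    [0,0,0],
    [0,0,0],
    [0,0,0],
    [0,0,0],
    [0,0,0],
    [0,0,0],
    [0,0,0]
  ]
}}

```text
time: 19.47
position: [0.5505, 0.1561, 0.301]
tool_rot: [-2.303, -2.137, -0.001]
ft_force: [0.6, -0.5, 0.0]
grip_width: 0.864
grip_force: 0.0
```

Run:
```python
from h import *
to(.562,.313,.193,-4.3)
im=save("side","s5");tp=save("top","t5")
f=lambda x:cv2.resize(x[:,:,::-1],(390,390),interpolation=2)
cv2.imwrite("pics/s5c.png",np.hstack([f(im[130:200,185:255]),f(tp[180:250,160:230])]))
```

```text
t 19.47 pos [0.5505 0.1561 0.301 ] shift [157.3  -0.2 108.1] dr [ 0. -0.  0.] f [ 0.61 -0.52  0.03] w 75.2 gf 0.0 q [-0.73  0.13  0.45  1.57 -0.06  1.45 -0.35]
```

View pics/s5c.png

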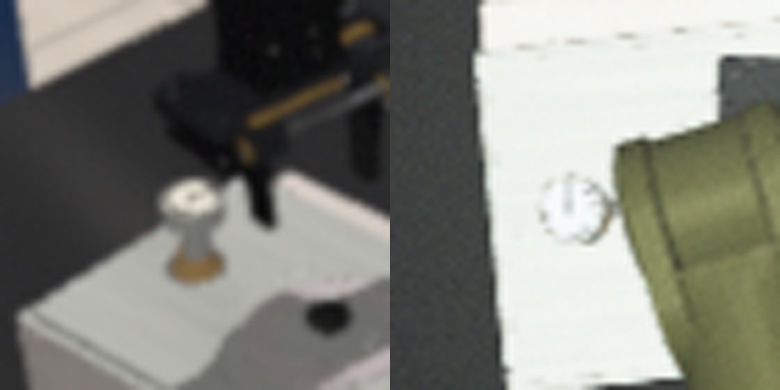

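The thermometer stands upright in the port, with the dial at crop (192,200) and the flange on the brass bush at (196,262). The gripper is clear of it, so I'm handing in.

```bash
python3 -c "
from bench import *
print(close_job())"
```

```text
the job is handed in; nothing more can be done
None
```

The thermometer is fully seated on the bath's port, upright with the dial on top; the gripper is clear of it, nothing else appeared disturbed, and the job was handed in at about 20 s of the 48 s allowed.

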